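Square up a resin plate and clamp it with the knob under the work stand

ROBOT

A 7-joint arm with a two-finger parallel gripper is mounted at the origin on a cart in front of the work surface, level with it; the furniture and walls round the work are solid. World frame = base frame: x ahead of the robot, y to its left, z up, the work surface at z = 0. Lengths are in m, angles in rad, forces in N, time in s.
With the tool pointing down it reaches from about 0.4 to 0.9 m from the base axis. Payload 5.5 kg.
Tool frame: the origin (TCP) lies midway between the tips of the shut fingers; the grasp point (between the pads) lies 19 mm behind it (manip.grip_depth is the distance from the TCP to the grasp point, in m); z points along the fingers, x is the direction in which the jaws open and shut, and the axes are right-handed (so a half turn about z gives the same grasp; the last joint's range is limited). The gripper opens to 92 mm and grips with 3 to 60 N. Pads are 19 mm wide; open, the fingers measure 130 mm over their backs; the gripper's body (75 mm by 190 mm) begins 47 mm behind the grasp point.
Start: joints at [-0.934, 0.501, -0.427, 1.55, 0.221, 1.138, -0.21], TCP at [0.237, 0.605, 0.227] pointing down, gripper open.
Joint ranges: [-2.88, 2.88], [-0.31, 2.03], [-1.54, 1.56], [0.2, 2.42], [-1.41, 4.55], [0.19, 2.02], [-2.57, 2.57]. Speed limits (rad/s): [2.57, 2.57, 3.14, 3.14, 3.14, 3.14, 3.14].

INTERFACE

Orientations are given as a unit quaternion [x, y, z, w].
In Python, from bench import manip, effector, viewer gives the robot as it stands. Calls block until the motion is done:
- manip.move_pose(position, orientation): joint-space move of the TCP to a pose.
- manip.servo_line(position, ori=None, vel=0.15): straight line of the TCP; ori=None keeps the orientation; vel is the mean speed in m/s.
- manip.movej(angles): joint-space move.
- effector.open_jaws() and effector.close(f_grip=None): open the fingers fully, or close them until they stop; f_grip is the grip in N (None keeps the last).
- manip.sleep(seconds).
- manip.solve_ik(position, orientation): joint angles nearest the present ones, or None.
- viewer.get_image(name): name is "scene" or "top" or "wrist"; returns the picture (400x640x3 uint8, red, green, blue); there is no depth.
- viewer.get_calibration(name): a dict with "vfov" (degrees; the focal length in pixels is half the picture's height over the tangent of half this angle, whatever the lens; pixels are square), "cx", "cy" (the principal point, pixels), "dist_coeffs" ([k1, k2, p1, p2, k3] as OpenCV has them; the pictures are not rectified), "eye" and "attitude" of the camera in the world. Camera axes: x right, y down, z forward; pixel columns grow to the right and rows downward; lengths in m; the calibration is good to about 2 mm. A picture is of the moment at which its call begins: read the wrist's pose just before it. get_calibration takes no time and is no camera call; for the wrist camera it gives the pose at the moment of the call.
A pose or a line that the arm cannot do raises manip.PlanningError and nothing moves.
- manip.hand_in(): hands the job in, once; it reports no verdict.
Readings, each from a call of its own:
- manip.current_clock(): time.
- manip.current_q(): joint angles.
- manip.current_joint_velocities(): joint speeds.
- manip.current_tau(): joint torques, N m.
- manip.current_tool_pos(): TCP position.
- manip.current_tcp_rot(): TCP orientation.
- manip.current_force(): force on the tool from outside, world axes, zero at the start.
- manip.current_wrist_torque(): the same for the moment, N m.
- manip.current_finger_gap(): finger opening in m.
Only numpy, scipy, OpenCV 4.12 (cv2) and the standard library are available. Lean on these libraries where they do the work, as an engineer would, in place of code of your own. Each camera call takes 0.05 s, during which the arm holds its last target. There are 200 camera calls.

TASK

On the low wooden work stand, push the amber resin plate gently back until its rear edge lies flush along the metal fence at the back of the stand. Then clamp it there by turning the four-armed knob under the stand's front edge (clockwise as seen from below) until you feel the clamp foot bear firmly on the plate, with about 25 N and never more than 50 N. Work the clamp only by its knob, let go, and do not disturb the other things.

Things in the scene. Friction and masses are not known exactly. Their poses are not given: they have to be found in the camera images.
- stand: fixed wooden work stand, 220 mm deep (its x, from front to back) by 340 mm wide (its y, to the left); origin on the table under its centre, z up. Shelf 15 mm thick, top face 140 mm and underside 125 mm above the table, front edge at its x = -110 mm. Its end panels under the shelf begin 115 mm behind the front edge, so the space under the front is open
- fence: aluminium bar fixed on the back of the shelf, 240 mm long along the stand's y, 12 mm high, 12 mm thick; origin at the centre of its underside. Its front face lies at x = +95 mm of the stand
- plate: loose amber resin plate, 140 mm (its x) by 212 mm (its y) by 10 mm thick, 0.2 kg, lying flat on the shelf 30 to 50 mm short of the fence and a little askew; origin at the centre of its underside. Home, its origin lies at x = +25 mm of the stand and its axes are parallel to the stand's
- knob_axis (a point): fixed point on the knob's vertical axis at mid-height of its arms: 100 mm above the table, 25 mm below the shelf's underside, 14 mm behind the shelf's front edge (stand frame -96, 50, 100 mm). Black hub 30 mm across, four level steel arms at right angles, 10 mm thick, each ending in a 17 mm ball centred 68 mm from the axis; arms coming round stick out from under the front edge
- knob (a joint): knob angle, 0 to 3.4 rad; at 0 the arms lie along the stand's x and y axes. Grows counter-clockwise seen from above (clockwise from below): an arm at the front moves to the stand's right (-y); this tightens. Several strokes, arm after arm, may be needed. Friction (about 0.45 N m, a push of 8 N on an arm 56 mm from the axis) holds it wherever it is left
- clamp_arm: steel clamp arm, 105 mm long, 22 mm wide, 12 mm thick, at the stand's left end, reaching over the plate's left part; origin in its underside at its upright rod (stand frame x 30, y 148 mm). Each rad of the knob lowers it 11 mm. 78 mm right of the rod a foot screw with a sprung rubber foot, 20 mm across, hangs under it, its underside 22 to 32 mm below the arm's: this setting differs every time
- drum_front: bystander: black sanding drum, 18 mm across, 22 mm high, standing at the right end of the shelf, near the front
- drum_back: bystander: the same, near the back of the shelf's right end
- gauge: bystander: hand-held gauge on its foot, 57x58x109 mm, on the table left of the stand
- jig: bystander: acrylic bar jig with needles, 65x140x58 mm, on the table right of the stand
- dropper: bystander: small white dropper bottle, 20 mm across, 36 mm high, on the table to the right in front
- tube: bystander: clear tube with a blue cap, 101 mm long, 16 mm thick, lying on the table near its front edge
- pot: bystander: clear vial, 39 mm across, 60 mm high, on the table left of the stand
- foot_point (a point): fixed point on the shelf's top under the clamp foot (stand frame 30, 70, 140 mm). The foot meets the 10 mm plate here at a knob angle between 1.45 and 2.45 rad that is not measured and must be felt. From first touch the turning moment grows by about 0.73 N m per rad and the clamping force by about 66 N per rad: 25 N takes about 0.38 rad past first touch and adds about 0.28 N m (5 N at 56 mm)

How it is judged:
By the outcome, as a careful person would: the job done as asked, in the order asked, and still so for the second after the job is handed in, with the robot touching nothing.
It also fails if it takes over 72 s, if anything falls off the work surface, if the arm or the gripper's body presses on something with over 40 N, if the wrist force passes 120 N, or if a joint passes its speed limit or range.

## Working session

There is one attempt and no reset: what is moved stays moved. The work goes in short steps, each a Python script; the robot and the scene stay as the last script left them, time stands still between calls to the robot, and variables do not carry over. Pictures are saved under pics/ and viewed, about 8 in all and at most 12, crops included, and the job is handed in when it is done.

```bash
ls; mkdir -p pics
python3 - <<'E'
from bench import manip, effector, viewer
import cv2
for n in("scene","top"):
    im=viewer.get_image(n); cv2.imwrite(f"pics/{n}0.png",im[:,:,::-1]); c=viewer.get_calibration(n); print(n,c)
print(manip.current_clock(),manip.current_tcp_rot(),manip.current_force())
E
```

```text
pics
scene {'vfov': 44.97000000474848, 'cx': 320.72545574262205, 'cy': 199.24302040433562, 'dist_coeffs': array([-0.12950484,  0.        ,  0.        ,  0.        ,  0.        ]), 'eye': array([-0.05214072, -0.6043925 ,  1.03094869]), 'attitude': array([ 0.85430152, -0.35346315,  0.15265924, -0.34918171])}
top {'vfov': 57.120678241773575, 'cx': 321.90626761637657, 'cy': 204.12107257517064, 'dist_coeffs': array([-0.0728268,  0.       ,  0.       ,  0.       ,  0.       ]), 'eye': array([ 0.393061  , -0.01200209,  1.25661955]), 'attitude': array([ 0.7085769 , -0.70127987,  0.04718472, -0.06244139])}
0.1 [ 8.26160680e-01  5.63433871e-01 -7.61775348e-04  4.73331174e-04] [-0.28246813  0.11556994 -0.18654868]
```

View pics/scene0.png

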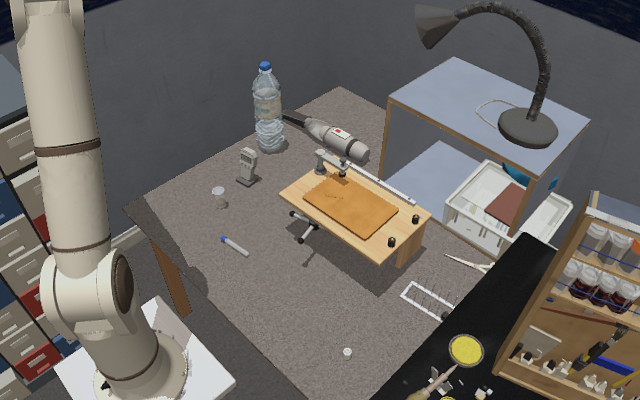

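View pics/top0.png

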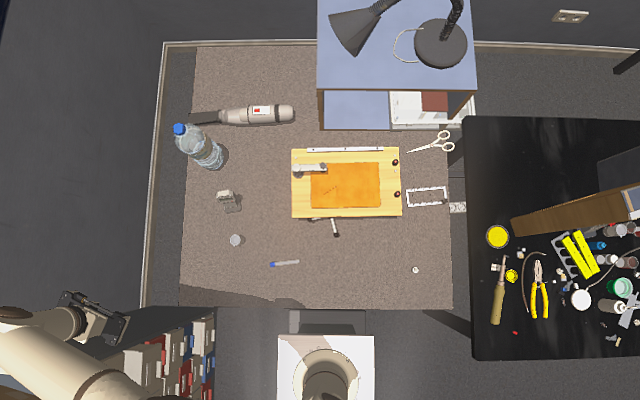

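Scene: the stand's shelf spans about (280–430, 160–260), with the plate on it. Knob arms stick out at (295,213) and (300,240). In the top view the shelf corners are about (292,149), (401,148), (403,216) and (292,217), the plate is centred near (346,185), and a knob arm points to (336,234).

```bash
cat > h.py <<'E'
from bench import manip, effector, viewer
import numpy as np, cv2
from scipy.spatial.transform import Rotation as R
def cam(n):
    c=viewer.get_calibration(n); f=200/np.tan(np.radians(c["vfov"])/2)
    return np.array([[f,0,c["cx"]],[0,f,c["cy"]],[0,0,1]]),c["dist_coeffs"],np.array(c["eye"]),R.from_quat(c["attitude"]).as_matrix()
def cast(c,px,z):
    K,d,e,A=c
    u=cv2.undistortPoints(np.array(px,float).reshape(-1,1,2),K,d).reshape(-1,2)
    r=np.c_[u,np.ones(len(u))]@A.T
    return e+r*((z-e[2])/r[:,2])[:,None]
def proj(c,P):
    K,d,e,A=c
    rv=cv2.Rodrigues(A.T)[0]
    return cv2.projectPoints(np.array(P,float).reshape(-1,1,3),rv,-A.T@e,K,d)[0].reshape(-1,2)
def shot(n,name):
    c=cam(n); im=viewer.get_image(n); cv2.imwrite(f"pics/{name}.png",im[:,:,::-1]); return c,im
E
python3 - <<'E'
from h import *
c=cam("top"); im=cv2.imread("pics/top0.png")
hsv=cv2.cvtColor(im,cv2.COLOR_BGR2HSV)
print(hsv[185,346],hsv[205,300],hsv[185,395])
P=cast(c,[(292,149),(401,148),(403,216),(292,217)],.14); print(P.round(3))
print(cast(c,[(307,150),(383,148)],.152).round(3), cast(c,[(336,234),(315,220)],.1).round(3))
from h import *
print(cam("top")[3].round(3))
w=cam("wrist"); print(w[0],w[2],w[3].round(3))
E
python3 - <<'E'
import cv2
im=cv2.imread("pics/top0.png")[135:260,270:430]
cv2.imwrite("pics/topc.png",cv2.resize(im,None,fx=5,fy=4.8,interpolation=cv2.INTER_CUBIC))
E
```

```text
[ 19 199 242] [ 23 107 241] [ 26  98 242]
[[ 0.743  0.11   0.14 ]
 [ 0.749 -0.234  0.14 ]
 [ 0.533 -0.235  0.14 ]
 [ 0.527  0.104  0.14 ]]
[[ 0.736  0.062  0.152]
 [ 0.745 -0.176  0.152]] [[ 0.479 -0.031  0.1  ]
 [ 0.523  0.035  0.1  ]]
[[ 0.012 -0.988  0.154]
 [-1.    -0.009  0.022]
 [-0.021 -0.155 -0.988]]
[[350.96393808   0.         322.90547582]
 [  0.         350.96393808 205.49899536]
 [  0.           0.           1.        ]] [0.17126399 0.62951558 0.38350368] [[ 0.365  0.899  0.243]
 [ 0.931 -0.352 -0.097]
 [-0.002  0.262 -0.965]]
```

Run:
```python
from h import *
Q=[.70711,.70711,0,0]
manip.servo_line([.25,.58,.34],vel=.25)
manip.move_pose([.46,-.06,.36],Q)
manip.sleep(.3)
print(manip.current_clock(),manip.current_tool_pos(),manip.current_q(),manip.current_force())
c,im=shot("wrist","w1")
yaw=np.radians(1.3);o=np.array([.638,-.064])
S=lambda p:np.r_[o+[p[0]*np.cos(yaw)-p[1]*np.sin(yaw),p[0]*np.sin(yaw)+p[1]*np.cos(yaw)],p[2]]
for p in [(-.11,-.17,.14),(-.11,.17,.14),(.11,-.17,.14),(.095,-.12,.152),(-.096,.05,.1)]: print(p,proj(c,S(p)).round(1))
```

```text
3.4167 [ 0.46009576 -0.05966998  0.35995992] [-0.08906965  0.0161193   0.16269644  1.83132666 -0.00270436  1.29443999
  1.64574357] [ 0.01369168 -0.71600436 -0.97100203]
(-0.11, -0.17, 0.14) [[171.2 238.9]]
(-0.11, 0.17, 0.14) [[465.4 232.9]]
(0.11, -0.17, 0.14) [[195.7 392.2]]
(0.095, -0.12, 0.152) [[229.  390.2]]
(-0.096, 0.05, 0.1) [[358.1 234.9]]
```

View pics/w1.png

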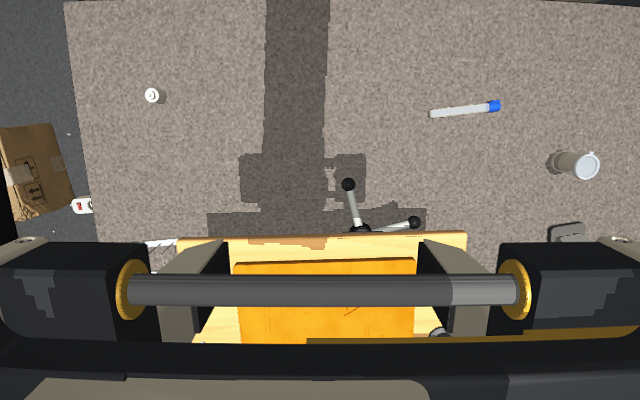

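The wrist view looks back along −x with image right = +y. Balls are at (348,184) and (414,222), the hub near (360,230), the shelf front edge on rows 232–240 and the plate front edge from (233,263) to (416,258). I'll enlarge this region to measure it.

Run:
```python
from h import *
im=cv2.imread("pics/w1.png")
cv2.imwrite("pics/w1c.png",cv2.resize(im[170:290,160:480],None,fx=2.5,fy=2.5,interpolation=cv2.INTER_CUBIC))
c=cam("wrist")
g=cv2.cvtColor(im,cv2.COLOR_BGR2GRAY); hsv=cv2.cvtColor(im,cv2.COLOR_BGR2HSV)
n,l,s,ce=cv2.connectedComponentsWithStats((g[170:245,330:440]<30).astype('uint8'))
for i in range(1,n):
    if s[i,4]>25: print(s[i],ce[i]+[330,170])
print(cast(c,[(348,184),(414,222)],.1).round(4))
# plate edge: hsv saturation jump
for x in (240,280,320,360,400,430,455,200): print(x,hsv[228:272,x,1].tolist())
```

```text
[13  8 12 13 79] [349.07594937 183.5443038 ]
[20 53 21  9 65] [359.96923077 227.24615385]
[[ 0.4754 -0.0303  0.1   ]
 [ 0.5238  0.0535  0.1   ]]
240 [28, 30, 31, 27, 28, 29, 28, 28, 141, 136, 137, 137, 114, 91, 83, 81, 84, 84, 84, 87, 87, 90, 92, 98, 102, 108, 106, 102, 99, 97, 97, 101, 102, 117, 229, 210, 215, 218, 212, 212, 212, 213, 214, 213]
280 [34, 28, 26, 31, 30, 28, 55, 144, 136, 135, 137, 137, 136, 135, 136, 137, 137, 79, 86, 87, 90, 94, 97, 102, 105, 107, 105, 100, 101, 100, 104, 107, 136, 227, 207, 211, 221, 223, 220, 220, 216, 218, 217, 219]
320 [33, 30, 33, 33, 31, 50, 141, 135, 136, 136, 136, 138, 135, 136, 135, 137, 134, 135, 134, 136, 137, 139, 93, 101, 101, 101, 97, 100, 101, 107, 110, 156, 220, 208, 213, 216, 215, 216, 217, 216, 217, 216, 215, 220]
360 [13, 6, 11, 8, 32, 141, 135, 138, 129, 117, 98, 94, 97, 102, 92, 85, 84, 84, 91, 91, 91, 94, 95, 95, 95, 94, 98, 101, 108, 109, 175, 219, 208, 214, 211, 213, 214, 210, 209, 212, 212, 213, 213, 210]
400 [15, 11, 28, 93, 140, 140, 140, 121, 103, 88, 87, 91, 96, 96, 98, 99, 101, 106, 105, 105, 97, 91, 92, 92, 92, 96, 100, 104, 114, 226, 207, 219, 222, 219, 218, 219, 218, 218, 218, 216, 214, 218, 217, 217]
430 [32, 32, 50, 144, 136, 140, 124, 100, 86, 85, 89, 100, 48, 41, 44, 44, 44, 44, 44, 44, 43, 40, 39, 35, 23, 0, 12, 11, 11, 0, 12, 24, 12, 23, 0, 23, 12, 13, 24, 23, 24, 12, 35, 12]
455 [28, 36, 146, 137, 139, 130, 101, 85, 82, 86, 88, 88, 89, 95, 99, 100, 98, 96, 108, 66, 39, 42, 44, 44, 44, 46, 44, 42, 44, 44, 44, 42, 44, 44, 42, 44, 42, 44, 43, 44, 44, 43, 42, 44]
200 [35, 32, 33, 33, 32, 27, 31, 34, 38, 146, 137, 138, 134, 112, 99, 100, 92, 36, 41, 42, 44, 44, 44, 44, 42, 46, 42, 44, 44, 44, 42, 42, 42, 44, 44, 44, 44, 44, 44, 45, 44, 41, 40, 37]
```

View pics/w1c.png

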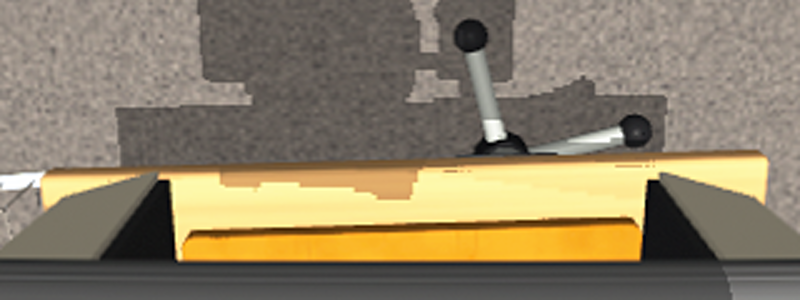

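Run:
```python
from h import *
c=cam("wrist")
b=cast(c,[(200,236.8),(240,235.8),(280,234.5),(320,233.3),(360,232.4),(400,231),(430,230),(455,229.7)],.125)
t=cast(c,[(240,240),(400,235),(430,234),(455,233.2)],.14)
for q in(b,t):
    k=np.polyfit(q[:,1],q[:,0],1); print("edge x=%.4f + %.4f*y"%(k[1],k[0]),"yaw deg",-np.degrees(np.arctan(k[0])))
co=cast(c,[(176.8,238),(466.8,230.5)],.132); print("corners",co.round(4),np.linalg.norm(co[1]-co[0]))
p=cast(c,[(234,263.2),(415.3,257.6)],.15); print("plate front",p.round(4),np.linalg.norm(p[1]-p[0]),np.degrees(np.arctan2(-(p[1]-p[0])[0],(p[1]-p[0])[1])))
B=cast(c,[(349,183.5),(414.3,222)],.1)[:,:2]; d=B[1]-B[0]
ax=B.mean(0)+.5*np.array([d[1],-d[0]]); print(B,np.linalg.norm(d),"axis",ax,"ang",np.degrees(np.arctan2(*(B-ax).T[::-1])))
# top view check of same
ct=cam("top"); print(proj(ct,[[*ax,.1],[*B[0],.1],*p]))
```

```text
edge x=0.5281 + -0.0311*y yaw deg 1.7786254769296361
edge x=0.5275 + -0.0337*y yaw deg 1.9316923724660215
corners [[ 0.5337 -0.2334  0.132 ]
 [ 0.5241  0.1081  0.132 ]] 0.34163220713477266
plate front [[ 0.5573 -0.1623  0.15  ]
 [ 0.5502  0.0444  0.15  ]] 0.20681153663141066 1.9593319137276954
[[ 0.47479492 -0.02911109]
 [ 0.52383004  0.05388954]] 0.09640305243748781 axis [ 0.5408128  -0.01212833] ang [-165.5737433  104.4262567]
[[330.055455   214.50208941]
 [335.27374282 235.37893736]
 [379.51271734 207.47256736]
 [311.5348619  209.1773642 ]]
```

```bash
cat >> h.py <<'E'
YAW=np.radians(1.85); O=np.array([.639,-.0592])
Q=(R.from_euler('z',YAW)*R.from_quat([.70711,.70711,0,0])).as_quat()
RS=R.from_euler('z',YAW).as_matrix()
def S(x,y,z): return RS@[x,y,z]+np.r_[O,0]
def toS(p): return RS.T@(np.array(p)-np.r_[O,0])
E
python3 - <<'E'
from h import *
manip.move_pose(S(-.106,0,.20),Q)
manip.servo_line(S(-.106,0,.1445),vel=.08)
manip.sleep(.2); f0=np.array(manip.current_force()); t0=manip.current_clock(); print(t0,f0,manip.current_tool_pos()-S(-.106,0,.1445))
manip.servo_line(S(-.066,0,.1445),vel=.03)
print(manip.current_clock(),RS.T@(np.array(manip.current_force())-f0))
x=-.066
while x<-.040:
    x+=.0008; manip.servo_line(S(x,0,.1445),vel=.02)
    f=RS.T@(np.array(manip.current_force())-f0)
    print(round(x,4),toS(manip.current_tool_pos()).round(4),f.round(2))
    if f[0]<-7: break
manip.sleep(.2); print(RS.T@(np.array(manip.current_force())-f0),RS.T@np.array(manip.current_wrist_torque()),manip.current_clock())
E
```

```text
5.2417 [-0.23581594 -0.06680472  0.22580996] [ 4.23839921e-04 -6.07155055e-05  5.41011641e-04]
6.725 [ 0.03192853 -0.12923308  0.3451659 ]
-0.0652 [-0.0652  0.      0.1445] [-0.57 -0.16  0.04]
-0.0644 [-0.0644 -0.      0.1445] [-0.63 -0.13 -0.01]
-0.0636 [-0.0635 -0.      0.1445] [-1.05  0.06 -0.1 ]
-0.0628 [-0.0627 -0.      0.1445] [-1.41  0.36  1.05]
-0.062 [-0.0619 -0.      0.1445] [-0.09  0.71  0.61]
-0.0612 [-0.0611 -0.      0.1445] [-1.31  0.11  0.58]
-0.0604 [-0.0603  0.      0.1445] [-1.64  0.04  1.  ]
-0.0596 [-0.0594  0.      0.1445] [-1.83  1.13 -0.53]
-0.0588 [-0.0587 -0.      0.1445] [-0.72  0.08  1.01]
-0.058 [-0.0579  0.      0.1445] [-1.12  0.25  0.45]
-0.0572 [-0.0571  0.      0.1445] [-1.26 -0.05  0.44]
-0.0564 [-0.0563  0.      0.1445] [-1.37  0.47  0.61]
-0.0556 [-0.0559 -0.      0.1445] [-4.21  0.31  3.14]
-0.0548 [-0.0559 -0.      0.1444] [-5.62  0.03  3.83]
-0.054 [-0.0558  0.      0.1444] [-6.87  1.04  6.27]
-0.0532 [-0.0558  0.      0.1443] [-9.34  1.02  8.15]
[-9.52007897 -0.24355993  7.81889364] [ 0.16487168  2.19224758 -0.02814118] 10.925
```

Run:
```python
from h import *
manip.servo_line(S(-.12,0,.146),vel=.08)
manip.servo_line(S(-.17,.02,.25),vel=.2)
effector.close(f_grip=20)
print(manip.current_clock(),manip.current_finger_gap())
c,im=shot("top","top1"); c2,im2=shot("scene","sc1"); cw,iw=shot("wrist","w2")
a=cv2.resize(im[135:235,270:430],None,fx=4,fy=4,interpolation=cv2.INTER_CUBIC)
b=cv2.resize(im2[140:290,250:450],None,fx=3.2,fy=2,interpolation=cv2.INTER_CUBIC)[:, :640]
b=cv2.resize(im2[150:275,270:440],(408,300),interpolation=cv2.INTER_CUBIC)
cv2.imwrite("pics/chk1.png",a[:,:,::-1])
cv2.imwrite("pics/chk1s.png",b[:,:,::-1])
# plate edges in top view, stand frame
hsv=cv2.cvtColor(im,cv2.COLOR_RGB2HSV); m=((hsv[...,1]>165)&(hsv[...,0]<24)&(hsv[...,2]>120)).astype('uint8')
n,l,s,ce=cv2.connectedComponentsWithStats(m[140:225,285:410]); print(s[1:][s[1:,4]>50])
```

```text
14.0833 0.00031965044445499277
[[  26   11   69   45 2716]]
```

View pics/chk1.png

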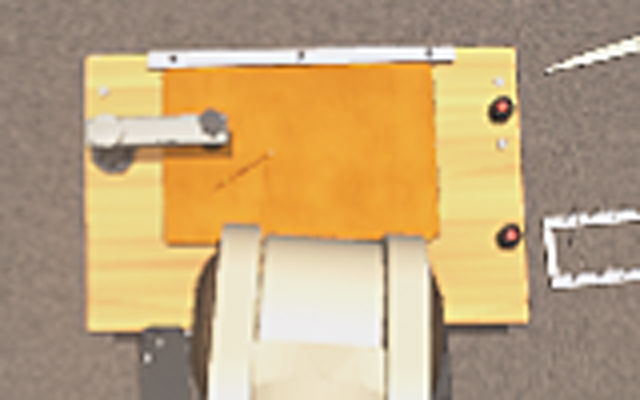

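The plate's rear edge lies flush along the fence in the top crop (row ~66 under the bar), and the drums haven't moved. Next is stroke 1 on the front arm.

```bash
cat >> h.py <<'E'
from scipy.optimize import brentq
A=np.array([-.096,.05]); HF,HS=.011,.019
ZK=.090
def sc(phi,fc): return (-.005-HF*abs(np.sin(phi))-HS*np.cos(phi)+np.sin(phi)*fc)/np.cos(phi)
def fcen(phi): return max(.032,.050*np.cos(phi)+.011*np.tanh(phi/.3))
def P(phi,back=0,z=ZK):
    f=fcen(phi); return S(A[0]-f,A[1]-(sc(phi,f)-back),z)
def meas():
    p=toS(manip.current_tool_pos()); f,s=-(p[0]-A[0]),-(p[1]-A[1])
    phi=brentq(lambda a:sc(a,f)-s,-1.2,1.2)
    F=RS.T@(np.array(manip.current_force())-F0[0])
    cf=f+HF*(-np.sign(phi)*min(1,abs(phi)/.1)); cs=s+HS
    Ff,Fs=F[0]*-1,F[1]*-1           # force on tool in (f,s)
    return phi,-(cf*Fs-cs*Ff),F      # moment on knob = -(r x F_on_tool)
F0=[np.zeros(3)]
E
python3 - <<'E'
from h import *
manip.move_pose(P(.20,.010,.15),Q)
manip.servo_line(P(.20,.010),vel=.08); manip.sleep(.2); F0[0]=np.array(manip.current_force()); print(F0[0],manip.current_clock())
for a in np.arange(.14,1.02,.06):
    manip.servo_line(P(a),vel=.06)
    phi,M,F=meas(); print(round(a,2),"phi %.3f M %.3f"%(phi,M),F.round(1))
    if np.linalg.norm(F)>35: break
manip.servo_line(P(a,.008),vel=.08)
manip.servo_line(P(a,.010,.15),vel=.12)
print(manip.current_clock())
c,im=shot("wrist","w3"); 
cv2.imwrite("pics/w3c.png",im[100:300,150:500,::-1])
E
```

```text
[ 0.74524541 -0.65405589  0.10878067] 15.8667
0.14 phi 0.158 M 0.058 [-0.6  1.3 -0.8]
0.2 phi 0.205 M 0.017 [-0.5  0.3  0.2]
0.26 phi 0.264 M 0.038 [-0.7  0.7  0.8]
0.32 phi 0.309 M 0.191 [-1.   4.   0.4]
0.38 phi 0.343 M 0.280 [-1.1  6.   0.4]
0.44 phi 0.392 M 0.346 [-2.   7.2  1.1]
0.5 phi 0.446 M 0.387 [-1.4  8.3  1.3]
0.56 phi 0.502 M 0.405 [-3.5  7.9  2.4]
0.62 phi 0.558 M 0.393 [-4.2  7.3  3. ]
0.68 phi 0.614 M 0.452 [-6.1  7.6  4. ]
0.74 phi 0.668 M 0.467 [-7.3  7.1  5.5]
0.8 phi 0.721 M 0.463 [-9.5  5.3  5.5]
0.86 phi 0.774 M 0.421 [-8.1  5.   5.8]
0.92 phi 0.825 M 0.433 [-9.5  4.1  4.9]
0.98 phi 0.872 M 0.458 [-10.3   3.9   3.4]
20.5333
```

View pics/w3c.png

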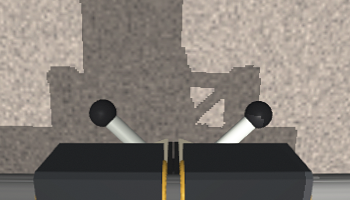

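Balls are now at about (253,213) and (408,214): the knob has turned, with the next arm at the front left. The friction moment of about 0.45 N m matches the task. I'll measure the angle, then take stroke 2 with feeling.

```bash
cat >> h.py <<'E'
def balls(c,im,r=(150,300,150,500)):
    g=cv2.cvtColor(im,cv2.COLOR_RGB2GRAY)[r[0]:r[1],r[2]:r[3]]
    n,l,s,ce=cv2.connectedComponentsWithStats((g<45).astype('uint8')); out=[]
    for i in range(1,n):
        if 60<s[i,4]<1500:
            p=toS(cast(c,[ce[i]+[r[2],r[0]]],.1)[0]); f,t=-(p[0]-A[0]),-(p[1]-A[1])
            if .05<np.hypot(f,t)<.085: out.append((np.hypot(f,t),np.arctan2(t,f)))
    return out
E
python3 - <<'E'
from h import *
c=cam("wrist"); im=cv2.imread("pics/w3.png")[:,:,::-1].copy()
for p in [(253,213),(408,214)]:
    q=toS(cast(c,[p],.1)[0]); f,t=-(q[0]-A[0]),-(q[1]-A[1]); print(np.hypot(f,t),np.arctan2(t,f))
print(balls(c,im))
E
```

```text
0.06859366070638415 0.7676821083864795
0.06839429342975363 -0.7780016085256858
[(np.float64(0.06933389945486645), np.float64(0.7678915224658116)), (np.float64(0.06968050388989741), np.float64(-0.7688105139181927))]
```

```bash
sed -i 's/HF,HS=.011,.019/HF,HS=.011,.0155/' h.py
cat > s2.py <<'E'
from h import *
from scipy.optimize import least_squares
F0[0]=np.array([.745,-.654,.109])
manip.servo_line(P(.6,.012,.15),vel=.12); manip.servo_line(P(.6,.012),vel=.1)
for a in (.78,.86,.94,1.02,1.08,1.14):
    manip.servo_line(P(a),vel=.06)
    phi,M,F=meas(); print(round(a,2),"phi %.3f M %.3f"%(phi,M),F.round(1))
    if phi>1.06 or np.linalg.norm(F)>35: break
th0=phi
manip.servo_line(P(a,.006),vel=.08)
p=manip.current_tool_pos(); manip.servo_line([p[0],p[1],.15],vel=.15)
st=th0-np.pi/2; print("next arm at",st)
b0=st-.12
manip.servo_line(P(b0,.008,.15),vel=.15)
c,im=shot("wrist","w4"); B=balls(c,im); print("balls",B,manip.current_clock())
manip.servo_line(P(b0,.008),vel=.08); manip.sleep(.2)
F0[0]=np.array(manip.current_force()); print(F0[0],toS(manip.current_tool_pos()),manip.current_clock())
D=[];b=None
for a in np.arange(b0,1.18,.05):
    manip.servo_line(P(a),vel=.06)
    phi,M,F=meas(); D.append((phi,M)); print("%.2f phi %.3f th %.3f M %.3f"%(a,phi,phi+np.pi/2,M),F.round(1))
    d=np.array(D); ok=(d[:,0]<-.12)&(d[:,1]>.33)
    if np.linalg.norm(F)>32: print("FORCE"); break
    if phi>1.06: print("END"); break
    if phi>-.1 and ok.sum()>2:
        b=np.median(d[ok,1]); e=d[d[:,0]>-.25]
        if (d[-2:,1]>b+.12).all():
            r=least_squares(lambda x:b+.73*np.maximum(0,e[:,0]-x[0])-e[:,1],[phi-.3],loss='soft_l1',f_scale=.04).x[0]
            print("   b %.3f onset phi %.3f past %.3f"%(b,r,phi-r))
            if phi-r>.35: print("DONE"); break
            if M>b+.40: print("HARD"); break
print(manip.current_clock())
E
python3 s2.py
```

```text
0.78 phi 0.794 M 0.066 [-1.9  0.3  0.4]
0.86 phi 0.818 M 0.277 [-4.4  4.3  4.3]
0.94 phi 0.865 M 0.380 [-7.9  4.2  6.1]
1.02 phi 0.926 M 0.412 [-9.6  3.3  6.7]
1.08 phi 0.969 M 0.403 [-11.1   1.2   5.5]
1.14 phi 1.015 M 0.427 [-11.4   1.5   5.7]
next arm at -0.55565230968734
balls [(np.float64(0.06825617484010717), np.float64(-0.5888312376506418)), (np.float64(0.061570949201546155), np.float64(-1.3781291786473566)), (np.float64(0.06587430528196812), np.float64(-1.3896016732225605))] 24.8417
[-0.08472249  0.61838493 -0.07740555] [-0.12751259  0.11441492  0.09057663] 25.9417
-0.68 phi -0.665 th 0.906 M -0.030 [ 0.2 -0.9 -0.4]
-0.63 phi -0.621 th 0.950 M -0.042 [-0.7 -0.4 -0.3]
-0.58 phi -0.587 th 0.984 M 0.020 [0.2 0.3 0.6]
-0.53 phi -0.562 th 1.009 M 0.273 [1.5 5.1 0.9]
-0.48 phi -0.524 th 1.047 M 0.321 [1.1 6.5 0.5]
-0.43 phi -0.477 th 1.093 M 0.370 [1.3 7.2 1.6]
-0.38 phi -0.427 th 1.144 M 0.356 [1.9 6.4 1.8]
-0.33 phi -0.376 th 1.195 M 0.335 [1.9 5.9 2.1]
-0.28 phi -0.325 th 1.246 M 0.341 [2.2 5.9 3.2]
-0.23 phi -0.272 th 1.298 M 0.373 [3.  6.2 2.2]
-0.18 phi -0.220 th 1.351 M 0.41
[... 623 characters left out ...]

0.52 phi 0.499 th 2.070 M 0.357 [ 3.6 10.8 11.5]
0.57 phi 0.550 th 2.120 M 0.343 [ 3.1 10.6 13.3]
0.62 phi 0.600 th 2.171 M 0.363 [ 0.6 10.2 13.5]
0.67 phi 0.649 th 2.219 M 0.363 [-1.   9.5 13.2]
0.72 phi 0.697 th 2.268 M 0.347 [-0.9  9.3 14.2]
0.77 phi 0.744 th 2.315 M 0.333 [-1.3  8.9 14.4]
0.82 phi 0.793 th 2.364 M 0.395 [-3.7  9.1 16.1]
0.87 phi 0.838 th 2.409 M 0.349 [-4.3  7.3 16.2]
0.92 phi 0.883 th 2.453 M 0.341 [-4.7  6.7 16.4]
0.97 phi 0.929 th 2.500 M 0.357 [-6.5  5.5 16.5]
1.02 phi 0.964 th 2.535 M 0.396 [-8.2  5.  16.9]
1.07 phi 1.001 th 2.572 M 0.455 [-10.2   4.6  17. ]
1.12 phi 1.032 th 2.603 M 0.407 [-9.6  3.6 12.5]
1.17 phi 1.088 th 2.659 M 0.448 [-7.9  7.3 11.2]
END
35.475
```

```bash
cat > s3.py <<'E'
from h import *
p=toS(manip.current_tool_pos()); manip.servo_line(S(p[0]-.002,p[1]+.006,p[2]),vel=.08)
p=manip.current_tool_pos(); manip.servo_line([p[0],p[1],.15],vel=.15)
b0=-.64
manip.servo_line(P(b0,.008,.15),vel=.15); manip.sleep(.2)
c,im=shot("wrist","w5"); cv2.imwrite("pics/w5c.png",im[100:300,150:500,::-1]); print("balls",balls(c,im),manip.current_clock())
c,im=shot("scene","sc2"); cv2.imwrite("pics/sc2c.png",cv2.resize(im[140:240,280:400],(720,600),interpolation=cv2.INTER_CUBIC)[:,:,::-1])
E
python3 s3.py
```

```text
balls [(np.float64(0.06826241600461187), np.float64(-0.5445639945400109)), (np.float64(0.05833542221514931), np.float64(-1.3761398606427535)), (np.float64(0.06263904505211502), np.float64(-1.3883111939559158))] 37.2
```

View pics/w5c.png

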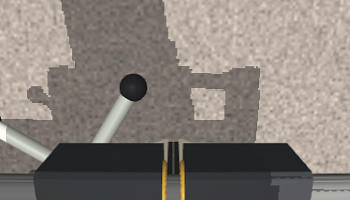

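View pics/sc2c.png

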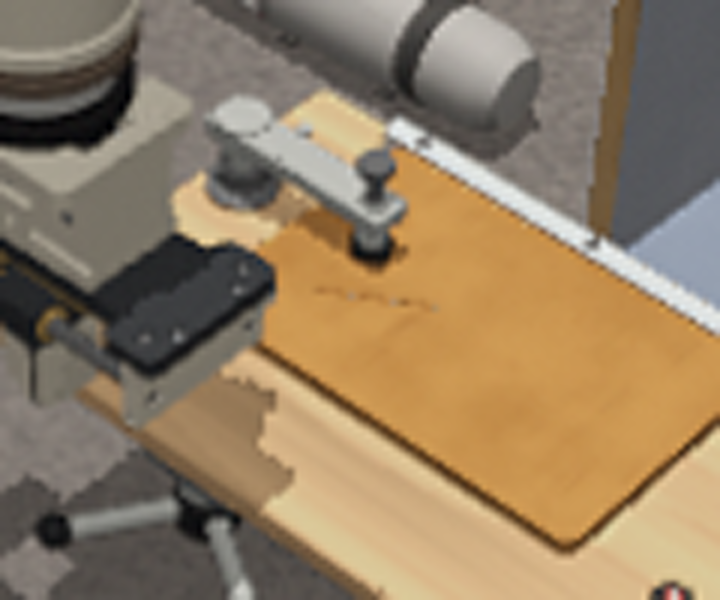

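The wrist crop shows a ball at (283,187), so the knob is at about 2.60 rad. In the scene crop the foot is down at the plate at crop pixel (372,250). I'll start stroke 3 in small steps and compare the moment with the free-running one at the same arm angles in stroke 2.

```bash
cat > s4.py <<'E'
from h import *
b0=-.64
manip.servo_line(P(b0,.008),vel=.08); manip.sleep(.2)
F0[0]=np.array(manip.current_force()); print(F0[0],manip.current_clock())
for a in np.arange(b0,-.2,.035):
    manip.servo_line(P(a),vel=.06)
    phi,M,F=meas(); print("%.2f phi %.3f th %.3f M %.3f"%(a,phi,phi+np.pi,M),F.round(1))
    if M>.60 or phi>-.40 or np.linalg.norm(F)>32: break
print(manip.current_clock())
E
python3 s4.py
```

```text
[0.54242069 0.44430091 0.13997295] 38.35
-0.64 phi -0.629 th 2.513 M -0.040 [-1.3  0.2  0.4]
-0.60 phi -0.603 th 2.539 M -0.013 [-0.7  0.3 -0.4]
-0.57 phi -0.568 th 2.574 M -0.064 [-0.9 -0.8 -0.6]
-0.53 phi -0.546 th 2.596 M 0.062 [-0.2  1.6 -0.6]
-0.50 phi -0.532 th 2.609 M 0.233 [1.9 4.  0.1]
-0.46 phi -0.521 th 2.621 M 0.372 [ 2.3  6.9 -0.5]
-0.43 phi -0.499 th 2.642 M 0.435 [ 2.8  7.9 -1.1]
-0.39 phi -0.472 th 2.670 M 0.486 [3.6 8.4 2.2]
-0.36 phi -0.440 th 2.702 M 0.584 [ 3.3 10.7  0.3]
-0.32 phi -0.408 th 2.734 M 0.506 [2.8 9.2 0.9]
-0.29 phi -0.375 th 2.766 M 0.514 [3.1 9.1 2.7]
41.1333
```

```bash
cat > s5.py <<'E'
from h import *
F0[0]=np.array([.542,.444,.140])
for a in np.arange(-.27,-.1,.03):
    manip.servo_line(P(a),vel=.05)
    phi,M,F=meas(); print("%.2f phi %.3f th %.3f M %.3f"%(a,phi,phi+np.pi,M),F.round(1))
    if M>.72 or phi>-.30 or np.linalg.norm(F)>32: break
p=toS(manip.current_tool_pos()); manip.servo_line(S(p[0],p[1]+.010,p[2]),vel=.05)
p=manip.current_tool_pos(); manip.servo_line([p[0],p[1],.15],vel=.15); manip.sleep(.2)
c,im=shot("wrist","w6"); print("balls",balls(c,im)[:1],manip.current_clock())
E
python3 s5.py
```

```text
-0.27 phi -0.360 th 2.782 M 0.587 [ 4.2 10.1  0.7]
-0.24 phi -0.330 th 2.811 M 0.513 [3.6 8.8 2.3]
-0.21 phi -0.301 th 2.840 M 0.647 [ 3.9 11.4  1.9]
-0.18 phi -0.272 th 2.870 M 0.681 [ 4.7 11.7  1.7]
balls [(np.float64(0.06838186405201023), np.float64(-0.30615227819478946))] 43.375
```

ΔM is about 0.27 N m over the free run, with the knob at 2.835 rad, so the clamp force is about 25 N. I'll retreat and check.

Run:
```python
from h import *
p=manip.current_tool_pos(); manip.servo_line([p[0]-.06,p[1]+.05,.30],vel=.25); 
manip.move_pose([.30,.35,.34],Q)
print(manip.current_clock(),manip.current_force())
c,im=shot("top","top2"); c2,im2=shot("scene","sc3")
a=cv2.resize(im[135:285,205:435],(690,450),interpolation=cv2.INTER_CUBIC)
cv2.imwrite("pics/chk2.png",a[:,:,::-1])
```

```text
45.3667 [ 0.48648716 -0.66859071  0.00671698]
```

View pics/chk2.png

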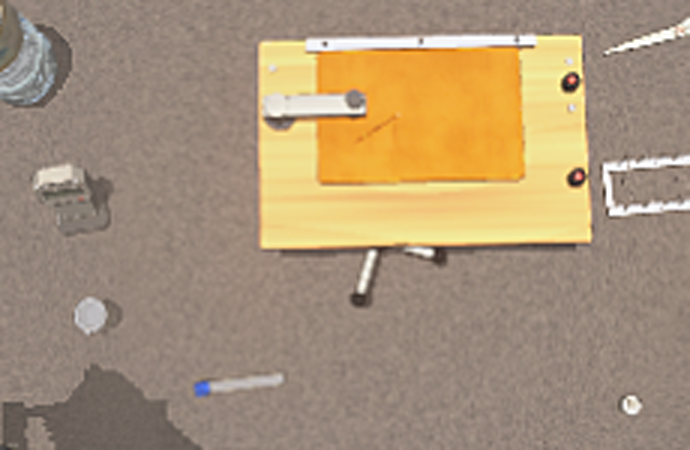

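The plate lies flush along the fence (crop row ~50, columns 318–522) with the clamp foot down on it. The other things are where they were and the arm is clear, so I'm handing in.

```bash
python3 -c "
from bench import manip
manip.hand_in(); print(manip.current_clock())"
```

```text
the job is handed in; nothing more can be done
the job is handed in; nothing more can be done
```

The plate is back against the fence and clamped at an estimated 25 N. I handed the job in at about 45 s on the robot's clock, and no verdict is reported.

**Push:** I pushed the plate back with the two open fingers until it stopped, at about 9.5 N against the fence. The final top view shows its rear edge flush along the fence.

**Clamp:** I turned the knob by its arms with the shut fingers in three strokes. It went from 0.22 rad to about 2.84 rad, measured from a ball in the wrist picture. The moment ended about 0.27 N m above the free-running moment at the same arm angles, which is how I get 25 N.

**Final check:** I let go and moved the arm clear. The gauge, vial, tube, dropper bottle and drums look where they were. The jig is only partly in that last crop, but the part that shows has not moved.

**What disagreed:**
- **First touch:** the moment alone put it at about 2.45–2.52 rad, at or just past the stated limit of 2.45. The clamp force is therefore uncertain by a few newtons, roughly 21–30 N.
- **Moment reading:** in stroke 2 the free-running moment drifted between 0.27 and 0.41 N m instead of 0.45. An upward force of up to 17 N also appeared on the fingers. I think the finger tips are tapered, but did not confirm it.

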